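# Press a biscuit box's press-on lid shut all round

## Robot

A 6-joint arm with a two-finger parallel gripper is mounted at the origin on a cart in front of the work surface, level with it; the furniture and walls round the work are solid. World frame = base frame: x ahead of the robot, y to its left, z up, the work surface at z = 0. Lengths are in mm, angles in degrees, forces in N, time in s.
With the tool pointing down it reaches from about 375 to 975 mm from the base axis. Payload 3.8 kg.
Tool frame: the origin (TCP) lies midway between the tips of the shut fingers; the grasp point (between the pads) lies 19 mm behind it; x points along the fingers, y is the direction in which the jaws open and shut, and the axes are right-handed (so a half turn about x gives the same grasp; the last joint's range is limited). The gripper opens to 88 mm and grips with 3 to 60 N. Pads are 18 mm wide; open, the fingers measure 123 mm over their backs; the gripper's body (75 mm by 187 mm) begins 45 mm behind the grasp point.
Start: joints at [63.088, 15.12, 91.902, -0, 72.978, -2.114], TCP at [283.102, 612.757, 238.706] pointing down, gripper open.
Joint ranges: [-150.88, 150.88], [-54.13, 125.18], [17.81, 147.31], [-75.09, 255.09], [0, 152.58], [-146.25, 146.25]. Speed limits (degrees/s): [147.25, 147.25, 180, 180, 180, 180].

## Interface

Orientations are given as a 3x3 rotation matrix whose columns are the frame's x, y, z axes.
In Python, from rig import arm, eyes, ticket gives the robot as it stands. The module is installed in compiled form; this text tells all that it offers.
- The arm moves only by the shell command python3 -m creep 'ROWS' [FORCE]. ROWS is a JSON object of lists of equal length, an entry for each row: "dp": the shift along the tool's x, y, z in mm, a list of three; "roll": the turn about the tool's x in rad; "claw": the finger opening in mm, from 0 to 88.1. A call has 1 to 5 rows; each row is the pose to reach, as a shift and turn from the pose measured when the call began, along the tool's axes at that moment; what a row does not reach only later rows make up. A row lasts 1/12 s, in which the tool goes at most 41.7 mm and 7.16 degrees, less where a joint would pass 70% of its speed; a pose out of reach is approached as far as the arm can. A call with a gripper value outside its range is refused whole. The fingers move at their own pace and stop on an object; FORCE is the grip in N (left out, the last holds). Time passes only in rows, so rows that repeat a pose let the fingers close. It gives the time, the measured TCP pose, the force and the opening at its end, in the units of the state.
- arm.get_state(): the state, without advancing time (a new reading comes with each control period).
- eyes.snapshot(name): name is "side" or "top"; returns the picture (420x560x3 uint8, red, green, blue); there is no depth.
- eyes.camera_model(name): a dict with "K" (3x3 intrinsics, pixels), "world_from_camera" (4x4, takes a point from camera to world coordinates). Camera axes: x right, y up, looking along -z (the intrinsics and any distortion apply to the point x, -y, -z); pixel columns grow to the right and rows downward; lengths in mm; the calibration is good to about 2 mm. A picture is of the moment at which its call begins. camera_model takes no time and is no camera call.
- ticket.close_job(): hands the job in, once; it reports no verdict.
The state is a dict: "t": time; "qpos": joint angles; "joint_velocities": joint speeds; "tau": joint torques, N m; "eef_pos": TCP position; "orientation": TCP orientation; "ft_force": force on the tool from outside, world axes, zero at the start; "torque": the same for the moment, N m; "finger_gap": finger opening in mm.
Only numpy, scipy, OpenCV 4.12 (cv2) and the standard library are available. Lean on these libraries where they do the work, as an engineer would, in place of code of your own. Each camera call takes 0.05 s, during which the arm holds its last target.

## Task

The biscuit box's press-on lid is only resting on: press down the rim of the lid, section by section, with the fingertips until every sprung-up section clicks shut and the lid is flush all round (one section may be shut already). Only press: do not pick up or tip the box or shove it about, and leave the other things on the counter alone.

Things in the scene. Friction and masses are not known exactly. Their poses are not given: they have to be found in the camera images.
- biscuit_box: loose see-through box of biscuits, 1 kg, teal-green press-on lid 150 (box x) by 120 mm (box y). Origin: centre of underside; z up. Orange seal at its mouth, hidden where the lid is shut. Shut lid top 74 mm up. Rim = four sections, 35 mm wide from a crease at the fixed 80 by 50 mm middle panel to the outer edge. A 230 mm high counter sign stands beyond its far left corner, a wall on its right.
- lid_front (a joint): rim section on the short side toward the robot (box -x): 0 = shut and flush, 0.26 rad = sprung up (outer edge 9 mm high). Over-centre snap: takes about 5 N down on the pad at first, then less; past half way (0.13 rad, 3 mm of pad travel) it clicks to 0 and stays; let go earlier it springs up again. Always starts sprung up.
- lid_front_pad (a point): centre of the top of the ribbed thumb pad (34 by 14 mm, 3 mm proud) on lid_front, 25 mm out from the crease, 10 mm in from the outer edge; the place to press, straight down. Moves with the section: about 83 mm above the counter when up, 77 mm when shut.
- lid_back (a joint): rim section on the short side away from the robot (box +x): 0 = shut and flush, 0.26 rad = sprung up (outer edge 9 mm high). Over-centre snap: takes about 5 N down on the pad at first, then less; past half way (0.13 rad, 3 mm of pad travel) it clicks to 0 and stays; let go earlier it springs up again. Always starts sprung up.
- lid_back_pad (a point): centre of the top of the ribbed thumb pad (34 by 14 mm, 3 mm proud) on lid_back, 25 mm out from the crease, 10 mm in from the outer edge; the place to press, straight down. Moves with the section: about 83 mm above the counter when up, 77 mm when shut.
- lid_left (a joint): rim section on the long side on the robot's left (box +y): 0 = shut and flush, 0.26 rad = sprung up (outer edge 9 mm high). Over-centre snap: takes about 5 N down on the pad at first, then less; past half way (0.13 rad, 3 mm of pad travel) it clicks to 0 and stays; let go earlier it springs up again. Always starts sprung up.
- lid_left_pad (a point): centre of the top of the ribbed thumb pad (34 by 14 mm, 3 mm proud) on lid_left, 25 mm out from the crease, 10 mm in from the outer edge; the place to press, straight down. Moves with the section: about 83 mm above the counter when up, 77 mm when shut.
- lid_right (a joint): rim section on the long side on the robot's right (box -y): 0 = shut and flush, 0.26 rad = sprung up (outer edge 9 mm high). Over-centre snap: takes about 5 N down on the pad at first, then less; past half way (0.13 rad, 3 mm of pad travel) it clicks to 0 and stays; let go earlier it springs up again. In some starts already shut.
- lid_right_pad (a point): centre of the top of the ribbed thumb pad (34 by 14 mm, 3 mm proud) on lid_right, 25 mm out from the crease, 10 mm in from the outer edge; the place to press, straight down. Moves with the section: about 83 mm above the counter when up, 77 mm when shut.
- service_bell: chrome-white desk bell, 84 mm across, 58 mm high; loose bystander, not to be disturbed. Origin: centre of the underside.
- coaster_stack: stack of round cork coasters, 70 mm across, 19 mm high; loose bystander, not to be disturbed. Origin: centre of the underside.
- card_pack: banded pack of small cards, 84 by 54 by 18 mm; loose bystander, not to be disturbed. Origin: centre of the underside.
- matchbox: matchbox, 37 by 56 by 16 mm; loose bystander, not to be disturbed. Origin: centre of the underside.
- tip_jar: small glass jar for tips, 66 mm across, 79 mm high; loose bystander, not to be disturbed. Origin: centre of the underside.
- ink_pad: closed blue tin ink pad, 56 by 80 by 17 mm; loose bystander, not to be disturbed. Origin: centre of the underside.
- rubber_stamp: wooden hand stamp with red handle, 26 by 38 mm, 70 mm high; loose bystander, not to be disturbed. Origin: centre of the underside.

How it is judged:
By the outcome, as a careful person would: the job done as asked, in the order asked, and still so for the second after the job is handed in, with the robot touching nothing.
It also fails if it takes over 48 s, if anything falls off the work surface, if the arm or the gripper's body presses on something with over 40 N, if the wrist force passes 120 N, or if a joint passes its speed limit or range.

## Working session

There is one attempt and no reset: what is moved stays moved. The work goes in short steps, Python scripts to look and compute and a shell command to move; the robot and the scene stay as the last step left them, time stands still between calls to the robot, and variables do not carry over. Pictures are saved under pics/ and viewed, and the job is handed in when it is done.

```bash
mkdir -p pics; ls; python3 - <<'E'
from rig import arm, eyes
import cv2, numpy as np
s=arm.get_state()
for k,v in s.items(): print(k,np.round(v,3).tolist())
for n in("side","top"):
    im=eyes.snapshot(n); cv2.imwrite(f"pics/{n}0.png",im[...,::-1])
    m=eyes.camera_model(n); print(n,{k:np.round(v,3).tolist() for k,v in m.items()})
E
```

```text
pics
t 0.0
qpos [63.088, 15.169, 91.98, 0.0, 72.978, -2.114]
joint_velocities [-0.008, 0.006, 0.112, 0.042, -0.073, 0.077]
tau [-0.001, -50.21, -35.688, 0.073, 0.029, -0.0]
eef_pos [282.791, 612.133, 237.409]
orientation [[-0.001, 0.419, 0.908], [-0.002, 0.908, -0.419], [-1.0, -0.002, -0.0]]
ft_force [-0.637, 0.133, 0.505]
torque [0.027, 0.011, -0.022]
finger_gap 88.133
side {'K': [[381.64, 0.0, 283.061], [0.0, 381.64, 210.693], [0.0, 0.0, 1.0]], 'world_from_camera': [[-0.629, 0.666, -0.402, 205.335], [-0.777, -0.546, 0.312, 170.124], [-0.011, 0.509, 0.861, 813.5], [0.0, 0.0, 0.0, 1.0]]}
top {'K': [[405.06, 0.0, 279.709], [0.0, 405.06, 204.575], [0.0, 0.0, 1.0]], 'world_from_camera': [[0.021, 0.993, -0.12, 426.6], [-1.0, 0.021, 0.002, -109.995], [0.004, 0.12, 0.993, 1089.071], [0.0, 0.0, 0.0, 1.0]]}
```

View pics/side0.png

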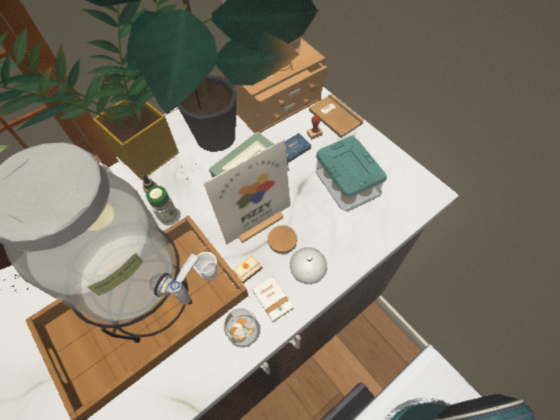

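View pics/top0.png

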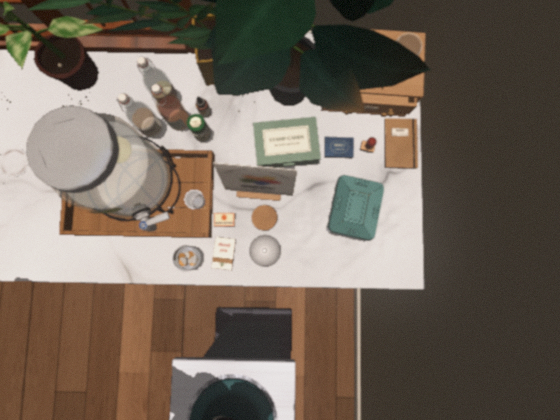

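```bash
python3 - <<'E'
import cv2, numpy as np
a=cv2.imread("pics/side0.png")[125:225,300:400]; b=cv2.imread("pics/top0.png")[165:250,315:395]
cv2.imwrite("pics/c0.png",np.hstack([cv2.resize(a,(400*1,400),interpolation=cv2.INTER_CUBIC),cv2.resize(b,(376,400),interpolation=cv2.INTER_CUBIC)]))
E
```

```text
(no output)
```

View pics/c0.png

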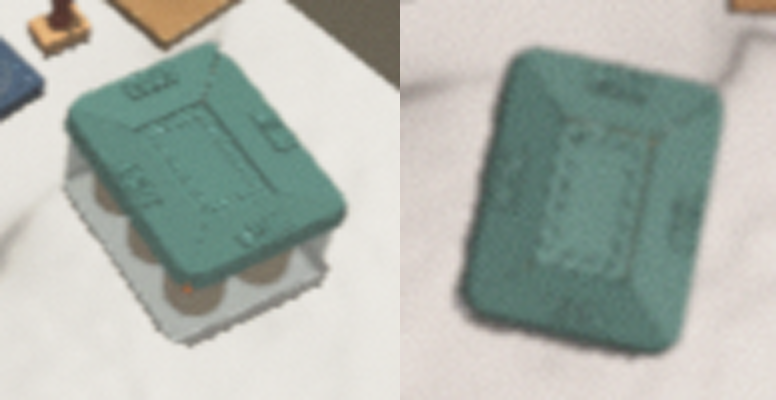

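```bash
cat > h.py <<'E'
import numpy as np, cv2
from rig import arm, eyes
def ray(n,u,v):
    m=eyes.camera_model(n);K=np.array(m["K"]);T=np.array(m["world_from_camera"])
    d=np.linalg.inv(K)@[u,v,1.]; d=T[:3,:3]@[d[0],-d[1],-d[2]]
    return T[:3,3],d
def onz(n,u,v,z):
    o,d=ray(n,u,v); return o+d*(z-o[2])/d[2]
def tri(p,q):
    (o1,d1),(o2,d2)=ray("top",*p),ray("side",*q)
    t=np.linalg.lstsq(np.c_[d1,-d2],o2-o1,rcond=None)[0]
    a,b=o1+d1*t[0],o2+d2*t[1]; return (a+b)/2,np.linalg.norm(a-b)
E
python3 - <<'E'
from h import *
np.set_printoptions(precision=1,suppress=True)
for n,(r0,r1,c0,c1) in dict(top=(165,250,320,395),side=(125,225,300,400)).items():
    im=cv2.imread(f"pics/{n}0.png"); hsv=cv2.cvtColor(im,cv2.COLOR_BGR2HSV)
    k=cv2.inRange(hsv,(75,70,40),(95,255,200)); z=np.zeros_like(k); z[r0:r1,c0:c1]=k[r0:r1,c0:c1]
    cs,_=cv2.findContours(z,cv2.RETR_EXTERNAL,cv2.CHAIN_APPROX_NONE); c=max(cs,key=cv2.contourArea)
    print(n,cv2.contourArea(c))
    P=np.array([onz(n,*p[0],80)[:2] for p in c],np.float32)
    r=cv2.minAreaRect(P); print(r); print(cv2.boxPoints(r))
    o=np.array(eyes.camera_model(n)["world_from_camera"])[:3,3]; print(o)
# landmarks top
for nm,u,v,z in [("panel TL",315+160/4.7,165+120/4.7,74),("panel TR",315+258/4.7,165+133/4.7,74),("panel BR",315+228/4.7,165+280/4.7,74),("panel BL",315+135/4.7,165+262/4.7,74),
 ("sign L",218,165,230),("sign L0",218,165,0),("sign R",296,170,230),("sign base",258,195,0),("edge front right",424,289,0),("edge back right",418,100,0),("disp lidL",28,150,350),("disp lid near",70,190,350),("disp near R",125,220,150),("tray near",62,237,20),("tray nearR",211,237,20),("stamp",371,142,70),("card case",385,166,10),("bell top",265,250,58),("cart",235,400,0)]:
    print(nm,onz("top",u,v,z))
for nm,p,q in [("dispenser lid centre",(70,148),(55,185)),("sign TL/top",(218,165),(206,161)),("sign TR",(296,170),(288,145)),("tank drawer topR",(426,40),(325,70))]:
    print(nm,*tri(p,q))
E
```

```text
top 0.0
((493.2943420410156, -265.7583312988281), (0.0, 0.0), 0.0)
[[ 493.3 -265.8]
 [ 493.3 -265.8]
 [ 493.3 -265.8]
 [ 493.3 -265.8]]
[ 426.6 -110.  1089.1]
side 1843.5
((547.723876953125, -303.70941162109375), (108.16815185546875, 141.27285766601562), 79.09770202636719)
[[ 468.1 -343.5]
 [ 606.9 -370.2]
 [ 627.3 -264. ]
 [ 488.6 -237.2]]
[205.3 170.1 813.5]
panel TL [ 589.2 -286.8   74. ]
panel TR [ 583.3 -339.7   74. ]
panel BR [ 503.5 -323.2   74. ]
panel BL [ 512.1 -273.5   74. ]
sign L [613.9  23.6 230. ]
sign L0 [664.1  59.4   0. ]
sign R [ 606.6 -145.1  230. ]
sign base [583.5 -52.4   0. ]
edge front right [ 341.8 -498.2    0. ]
edge back right [ 861.7 -492.8    0. ]
disp lidL [608.5 359.8 350. ]
disp lid near [534.9 275.5 350. ]
disp near R [496.6 246.6 150. ]
tray near [458.1 458.2  20. ]
tray nearR [466.3  67.1  20. ]
stamp [ 718.  -344.3   70. ]
card case [ 669.  -395.7   10. ]
bell top [435. -77.  58.]
cart [52.7 -8.1  0. ]
dispenser lid centre [588.3 228.6 437.7] 13.37785083787331
sign TL/top [603.5  18.  294.9] 11.289322984830589
sign TR [ 605.6 -150.   211.9] 12.61011397019988
tank drawer topR [ 981.2 -547.   -10.2] 130.56105482446486
```

```bash
python3 - <<'E'
from h import *
np.set_printoptions(precision=1,suppress=True)
for n,(r0,r1,c0,c1) in dict(top=(165,250,320,395),side=(125,225,300,400)).items():
    im=cv2.imread(f"pics/{n}0.png"); hsv=cv2.cvtColor(im,cv2.COLOR_BGR2HSV)
    k=cv2.inRange(hsv,(65,40,30),(100,255,220)); z=np.zeros_like(k); z[r0:r1,c0:c1]=k[r0:r1,c0:c1]
    z=cv2.morphologyEx(z,cv2.MORPH_OPEN,np.ones((3,3)))
    cs,_=cv2.findContours(z,cv2.RETR_EXTERNAL,cv2.CHAIN_APPROX_NONE); c=max(cs,key=cv2.contourArea)
    P=np.array([onz(n,*p[0],80)[:2] for p in c],np.float32)
    r=cv2.minAreaRect(P); print(n,cv2.contourArea(c),r)
    q=cv2.minAreaRect(c); print(cv2.boxPoints(q))
# pads: crop pixel -> full
top=lambda u,v:(315+u/4.7-.4,165+v/4.7-.4); side=lambda u,v:(300+u/4-.4,125+v/4-.4)
for nm,p,q in [("back",(620,88),(150,88)),("right",(683,220),(272,130)),("left",(507,180),(137,190)),("front",(573,308),(255,232)),
 ("pTL",(560,120),(135,130)),("pTR",(657,133),(203,102)),("pBR",(628,280),(275,188)),("pBL",(535,262),(208,222))]:
    print(nm,*tri(top(p[0]-400,p[1]),side(*q)))
for z in (300,450,600): print("leaf tip top",z,onz("top",428,68,z),onz("top",345,95,z))
for z in (300,450,600): print("leaf side",z,onz("side",300,65,z),onz("side",315,10,z),onz("side",215,80,z))
print(onz("side",350,400,0),onz("side",440,400,0),onz("top",253,310,0))
E
```

```text
top 2496.5 ((546.84765625, -302.47882080078125), (115.20349884033203, 145.83282470703125), 78.32896423339844)
[[327.3 230.9]
 [339.  174.3]
 [384.2 183.7]
 [372.5 240.2]]
side 2383.5 ((545.2933959960938, -300.174560546875), (118.00886535644531, 153.58145141601562), 78.36194610595703)
[[313.9 153.4]
 [351.1 126.8]
 [387.2 177.3]
 [349.9 203.9]]
back [ 608.1 -317.9   75.7] 0.011932343610551647
right [ 536.6 -351.5   76.8] 1.095908683415501
left [ 556.  -257.5   76.4] 1.5961200559433772
front [ 489.5 -292.3   74.3] 1.6069908426678867
pTL [ 588.7 -285.5   79.2] 1.8634744023704295
pTR [ 584.3 -340.4   67.5] 2.4565982700470017
pBR [ 504.1 -321.6   77.2] 0.24861035113857635
pBL [ 511.9 -272.4   78.4] 2.0872679799522595
leaf tip top 300 [ 810.5 -409.3  300. ] [ 749.1 -239.2  300. ]
leaf tip top 450 [ 737.6 -352.4  450. ] [ 687.8 -214.6  450. ]
leaf tip top 600 [ 664.6 -295.5  600. ] [ 626.5 -190.1  600. ]
leaf side 300 [ 688.4 -257.2  300. ] [ 809.1 -404.   300. ] [ 761.5 -100.4  300. ]
leaf side 450 [ 547.3 -132.4  450. ] [ 632.7 -236.3  450. ] [599.1 -21.4 450. ]
leaf side 600 [406.2  -7.6 600. ] [456.4 -68.6 600. ] [436.6  57.7 600. ]
[176.9  40.4   0. ] [ 69.  -92.6   0. ] [278.4 -47.6   0. ]
```

```bash
python3 -m creep '{"dp":[[0,-33,23],[0,-66,46],[0,-99,69],[0,-132,92],[0,-165,115]],"roll":[0,0,0,0,0],"claw":[0,0,0,0,0]}' 20
```

```text
t: 0.52
eef_pos: [317.7, 412.2, 237.1]
orientation: [[-0.002, 0.419, 0.908], [-0.003, 0.908, -0.419], [-1.0, -0.003, -0.0]]
ft_force: [1.0, -0.3, 0.5]
finger_gap: 57.1
```

```bash
python3 -m creep '{"dp":[[0,-32,25],[0,-64,50],[0,-96,75],[0,-128,100],[0,-160,125]],"roll":[0,0,0,0,0],"claw":[0,0,0,0,0]}' 20
```

```text
t: 0.93
eef_pos: [363.7, 212.6, 237.2]
orientation: [[-0.002, 0.418, 0.908], [-0.003, 0.908, -0.418], [-1.0, -0.003, -0.0]]
ft_force: [1.5, -0.5, 0.6]
finger_gap: 23.8
```

```bash
python3 -m creep '{"dp":[[0,-33,23],[0,-66,46],[0,-99,69],[0,-132,92],[0,-165,115]],"roll":[0,0,0,0,0.12],"claw":[0,0,0,0,0]}' 20
```

```text
t: 1.35
eef_pos: [398.7, 12.7, 237.6]
orientation: [[-0.001, 0.524, 0.852], [-0.003, 0.852, -0.524], [-1.0, -0.003, 0.0]]
ft_force: [1.1, -0.4, -0.6]
finger_gap: 0.5
```

```bash
python3 -m creep '{"dp":[[0,-27,26],[0,-54,52],[0,-81,78],[0,-108,104],[0,-135,130]],"roll":[0.12,0.24,0.36,0.48,0.6],"claw":[0,0,0,0,0]}' 20
```

```text
t: 1.77
eef_pos: [438.3, -172.3, 237.9]
orientation: [[-0.001, 0.916, 0.401], [-0.003, 0.401, -0.916], [-1.0, -0.002, 0.002]]
ft_force: [1.2, 0.4, -0.3]
finger_gap: 0.7
```

```bash
python3 -m creep '{"dp":[[10,17,28],[30,34,56],[60,51,84],[95,66,108],[125,76,124]],"roll":[0.12,0.24,0.36,0.48,0.61],"claw":[0,0,0,0,0]}' 20; python3 - <<'E'
from h import *
a=eyes.snapshot("top")[150:260,290:410,::-1]; b=eyes.snapshot("side")[60:225,260:420,::-1]
cv2.imwrite("pics/p1.png",np.hstack([cv2.resize(a,(393,360),interpolation=2),cv2.resize(b,(349,360),interpolation=2)]))
print(arm.get_state()["eef_pos"],arm.get_state()["ft_force"])
E
```

```text
t: 2.18
eef_pos: [559.4, -257.6, 112.2]
orientation: [[0.001, 0.98, -0.198], [-0.004, -0.198, -0.98], [-1.0, 0.002, 0.004]]
ft_force: [-0.1, 0.2, -0.1]
finger_gap: 0.7
[ 554.21699046 -255.07208079  103.06661449] [-1.48971857  0.88926101 -0.77477412]
```

View pics/p1.png

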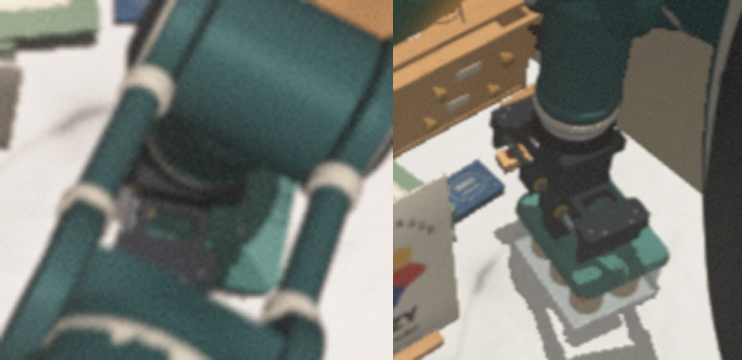

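```bash
python3 -m creep '{"dp":[[0,0,0]],"roll":[0],"claw":[0]}' 20;python3 -m creep '{"dp":[[0,0,0]],"roll":[0],"claw":[0]}' 20
```

```text
t: 2.37
eef_pos: [553.7, -254.9, 101.3]
orientation: [[-0.018, 0.981, -0.193], [0.006, -0.193, -0.981], [-1.0, -0.019, -0.002]]
ft_force: [0.4, -0.3, 0.5]
finger_gap: 0.3
t: 2.45
eef_pos: [552.5, -254.2, 100.6]
orientation: [[-0.021, 0.981, -0.192], [0.007, -0.191, -0.981], [-1.0, -0.022, -0.003]]
ft_force: [-0.5, -0.2, -0.6]
finger_gap: 0.8
```

```bash
python3 -m creep '{"dp":[[4,5,0],[8,5.5,0],[12,5.5,0],[14,5.5,0],[15,5.5,0]],"roll":[0,0,0,0,0],"claw":[0,0,0,0,0]}' 20
```

```text
t: 2.87
eef_pos: [557.6, -255.0, 86.1]
orientation: [[-0.02, 0.981, -0.191], [0.007, -0.191, -0.982], [-1.0, -0.021, -0.003]]
ft_force: [0.3, -0.4, -0.1]
finger_gap: 0.3
```

```bash
python3 -m creep '{"dp":[[2,0,0],[4,0,0],[6,0,0],[7.5,0,0],[7.5,0,0]],"roll":[0,0,0,0,0],"claw":[0,0,0,0,0]}' 20
```

```text
t: 3.28
eef_pos: [557.0, -254.9, 78.1]
orientation: [[-0.02, 0.981, -0.191], [0.006, -0.191, -0.982], [-1.0, -0.021, -0.002]]
ft_force: [-0.5, -0.9, -0.1]
finger_gap: 0.2
```

```bash
python3 -m creep '{"dp":[[1,0,0],[2,0,0],[2.5,0,0]],"roll":[0,0,0],"claw":[0,0,0]}' 20
```

```text
t: 3.53
eef_pos: [557.2, -255.1, 77.2]
orientation: [[-0.02, 0.981, -0.191], [0.006, -0.191, -0.982], [-1.0, -0.021, -0.002]]
ft_force: [-4.1, 2.6, 12.9]
finger_gap: 0.4
```

```bash
python3 -m creep '{"dp":[[-22,0,0],[-24,0,33],[-24,-1,66],[-22,-1,100.5],[-12,-1,100.5]],"roll":[0,0,0,0,0],"claw":[0,0,0,0,0]}' 20; python3 -m creep '{"dp":[[0,0,0],[1,0,0]],"roll":[0,0],"claw":[0,0]}' 20
```

```text
t: 3.95
eef_pos: [537.9, -360.3, 91.3]
orientation: [[-0.016, 0.981, -0.194], [0.0, -0.194, -0.981], [-1.0, -0.016, 0.003]]
ft_force: [-0.4, -1.0, -0.3]
finger_gap: 0.4
t: 4.12
eef_pos: [537.3, -360.7, 89.6]
orientation: [[-0.017, 0.981, -0.195], [0.001, -0.195, -0.981], [-1.0, -0.017, 0.003]]
ft_force: [1.1, 0.6, 0.1]
finger_gap: 0.3
```

```bash
python3 -m creep '{"dp":[[0,-1,-7],[1,-1,-7],[2,-1,-7],[3,-1,-7]],"roll":[0,0,0,0],"claw":[0,0,0,0]}' 20; python3 -m creep '{"dp":[[2,0,0],[4,0,0],[6,0,0],[7,0,0],[7,0,0]],"roll":[0,0,0,0,0],"claw":[0,0,0,0,0]}' 20
```

```text
t: 4.45
eef_pos: [538.0, -352.5, 86.7]
orientation: [[-0.017, 0.981, -0.194], [0.001, -0.194, -0.981], [-1.0, -0.017, 0.003]]
ft_force: [-0.4, 0.9, 0.1]
finger_gap: 0.4
t: 4.87
eef_pos: [537.7, -352.4, 79.3]
orientation: [[-0.017, 0.981, -0.194], [0.001, -0.194, -0.981], [-1.0, -0.017, 0.002]]
ft_force: [0.3, 0.5, 0.2]
finger_gap: 0.3
```

```bash
python3 -m creep '{"dp":[[1,0,0],[2,0,0],[3,0,0],[4,0,0]],"roll":[0,0,0,0],"claw":[0,0,0,0]}' 20
```

```text
t: 5.2
eef_pos: [537.8, -352.6, 77.1]
orientation: [[-0.017, 0.981, -0.194], [0.001, -0.194, -0.981], [-1.0, -0.017, 0.002]]
ft_force: [-4.7, 3.3, 14.5]
finger_gap: 0.7
```

```bash
python3 -m creep '{"dp":[[-20,0,0],[-35,0,0],[-40,20,-16],[-40,42,-32],[-40,62,-47]],"roll":[0,0.12,0.24,0.36,0.48],"claw":[0,0,0,0,0]}' 20; python3 -m creep '{"dp":[[0,0,0],[0,0,0],[0,0,0],[0,0,0],[0,0,0]],"roll":[0.12,0.24,0.36,0.48,0.6],"claw":[0,0,0,0,0]}' 20;  python3 -m creep '{"dp":[[0,0,0],[0,0,0],[0,0,0],[0,0,0],[0,0,0]],"roll":[0.12,0.24,0.36,0.48,0.48],"claw":[0,0,0,0,0]}' 20
```

```text
t: 5.62
eef_pos: [609.7, -318.9, 117.3]
orientation: [[-0.015, 0.776, -0.63], [-0.0, -0.63, -0.776], [-1.0, -0.012, 0.01]]
ft_force: [-0.3, 0.2, -0.2]
finger_gap: 0.6
t: 6.03
eef_pos: [609.7, -318.8, 117.1]
orientation: [[-0.015, 0.279, -0.96], [-0.0, -0.96, -0.279], [-1.0, -0.004, 0.015]]
ft_force: [0.6, 0.4, 0.1]
finger_gap: 0.8
t: 6.45
eef_pos: [609.7, -318.9, 117.0]
orientation: [[-0.015, -0.199, -0.98], [-0.0, -0.98, 0.199], [-1.0, 0.003, 0.015]]
ft_force: [0.4, 0.7, 0.1]
finger_gap: 0.2
```

```bash
python3 -m creep '{"dp":[[10,-1,-1],[20,-1.5,-1.5],[27,-1.5,-1.5],[30,-1.5,-1.5],[31,-1.5,-1.5]],"roll":[0,0,0,0,0],"claw":[0,0,0,0,0]}' 20; python3 -m creep '{"dp":[[2,0,0],[4,0,0],[6,0,0],[7,0,0],[7,0,0]],"roll":[0,0,0,0,0],"claw":[0,0,0,0,0]}' 20
```

```text
t: 6.87
eef_pos: [610.3, -317.1, 84.6]
orientation: [[-0.017, -0.198, -0.98], [0.001, -0.98, 0.198], [-1.0, 0.002, 0.017]]
ft_force: [-1.1, 1.8, 1.9]
finger_gap: 0.4
t: 7.28
eef_pos: [609.9, -317.2, 77.5]
orientation: [[-0.018, -0.198, -0.98], [0.001, -0.98, 0.198], [-1.0, 0.002, 0.018]]
ft_force: [-0.9, 0.2, 0.0]
finger_gap: 0.5
```

```bash
python3 -m creep '{"dp":[[1,0,0],[2,0,0],[2.5,0,0]],"roll":[0,0,0],"claw":[0,0,0]}' 20
```

```text
t: 7.53
eef_pos: [610.0, -317.2, 77.1]
orientation: [[-0.018, -0.198, -0.98], [0.001, -0.98, 0.198], [-1.0, 0.002, 0.017]]
ft_force: [-5.3, 2.6, 12.0]
finger_gap: 0.2
```

```bash
python3 -m creep '{"dp":[[-25,0,0],[-28,0,35],[-28,0,70],[-26,0,105],[-26,0,124]],"roll":[0,0,0,0,0],"claw":[0,0,0,0,0]}' 20; python3 -m creep '{"dp":[[1,0,0],[2,0,0]],"roll":[0,0],"claw":[0,0]}' 20
```

```text
t: 7.95
eef_pos: [485.2, -291.4, 104.4]
orientation: [[-0.021, -0.198, -0.98], [0.003, -0.98, 0.198], [-1.0, 0.001, 0.021]]
ft_force: [-0.5, -0.2, -1.0]
finger_gap: 0.5
t: 8.12
eef_pos: [484.1, -291.1, 102.2]
orientation: [[-0.021, -0.199, -0.98], [0.003, -0.98, 0.199], [-1.0, 0.001, 0.021]]
ft_force: [0.1, 0.2, 0.7]
finger_gap: 0.3
```

```bash
python3 -m creep '{"dp":[[5,0,0],[10,0,0],[14,0,0],[16,0,0],[16,0,0]],"roll":[0,0,0,0,0],"claw":[0,0,0,0,0]}' 20; python3 -m creep '{"dp":[[2,0,0],[4,0,0],[6,0,0],[8,0,0],[8,0,0]],"roll":[0,0,0,0,0],"claw":[0,0,0,0,0]}' 20
```

```text
t: 8.53
eef_pos: [484.3, -291.0, 85.4]
orientation: [[-0.021, -0.199, -0.98], [0.003, -0.98, 0.199], [-1.0, 0.001, 0.022]]
ft_force: [0.6, -0.1, 0.7]
finger_gap: 0.1
t: 8.95
eef_pos: [484.5, -291.1, 77.5]
orientation: [[-0.021, -0.199, -0.98], [0.003, -0.98, 0.199], [-1.0, 0.001, 0.021]]
ft_force: [0.4, -0.6, 0.3]
finger_gap: 0.4
```

```bash
python3 -m creep '{"dp":[[1,0,0],[2,0,0],[2.5,0,0]],"roll":[0,0,0],"claw":[0,0,0]}' 20;  python3 -m creep '{"dp":[[-30,0,0],[-65,0,0],[-100,0,15],[-135,0,30],[-150,0,30]],"roll":[0,0,0,0,0],"claw":[0,0,0,0,0]}' 20
```

```text
t: 9.2
eef_pos: [484.5, -291.2, 77.1]
orientation: [[-0.021, -0.198, -0.98], [0.003, -0.98, 0.198], [-1.0, 0.001, 0.021]]
ft_force: [-6.0, 3.7, 17.3]
finger_gap: 0.2
t: 9.62
eef_pos: [458.6, -286.5, 232.8]
orientation: [[-0.016, -0.199, -0.98], [-0.0, -0.98, 0.199], [-1.0, 0.004, 0.016]]
ft_force: [0.3, -0.1, 0.1]
finger_gap: 0.5
```

```bash
python3 -m creep '{"dp":[[0,-36,15],[0,-72,30],[0,-108,45],[0,-144,60],[0,-180,75]],"roll":[0,0,0,0,0],"claw":[0,0,0,0,0]}' 20;  python3 -m creep '{"dp":[[0,-36,13],[0,-72,26],[0,-108,39],[0,-144,50],[0,-160,55]],"roll":[0,0,0,0,0],"claw":[0,0,0,0,0]}' 20
python3 - <<'E'
from h import *
T=eyes.snapshot("top")[...,::-1];S=eyes.snapshot("side")[...,::-1]
cv2.imwrite("pics/t2.png",T);cv2.imwrite("pics/s2.png",S)
a=S[125:225,300:400]; b=T[165:250,315:395]
cv2.imwrite("pics/c2.png",np.hstack([cv2.resize(a,(400,400),interpolation=2),cv2.resize(b,(376,400),interpolation=2)]))
cv2.imwrite("pics/f2.png",cv2.resize(np.hstack([S,T]),(800,300)))
E
```

```text
t: 10.03
eef_pos: [420.2, -93.8, 233.3]
orientation: [[-0.015, -0.2, -0.98], [-0.0, -0.98, 0.2], [-1.0, 0.003, 0.015]]
ft_force: [0.7, 1.0, 0.2]
finger_gap: 0.2
t: 10.45
eef_pos: [397.4, 77.3, 233.6]
orientation: [[-0.015, -0.197, -0.98], [0.002, -0.98, 0.197], [-1.0, 0.001, 0.015]]
ft_force: [0.0, 0.4, -0.5]
finger_gap: 0.4
```

View pics/c2.png

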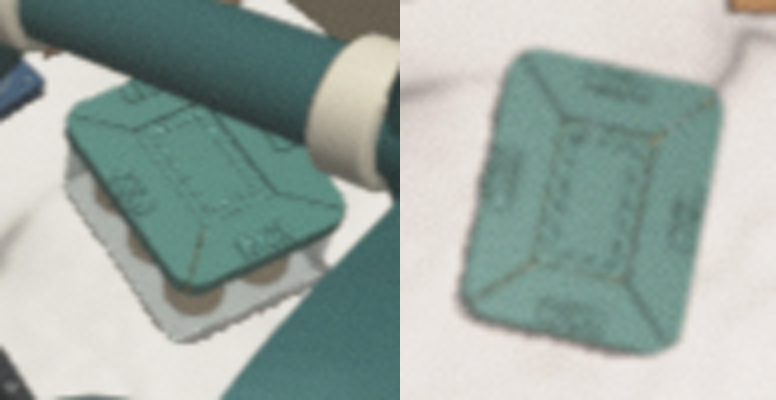

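View pics/f2.png

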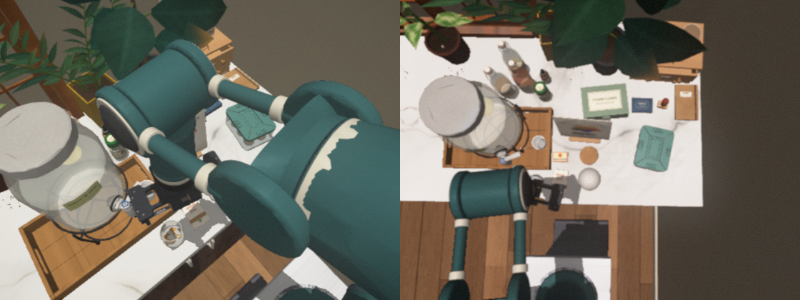

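```bash
python3 - <<'E'
from rig import ticket
print(ticket.close_job())
E
```

```text
the job is handed in; nothing more can be done
None
```

I pressed all four thumb pads straight down with the shut fingertips, in the order left, right, back, front, then handed the job in at about 10.6 s of the 48 s allowed.

- **Shut check:** each pad stopped the fingertips at about 77.1–77.2 mm, the height given for a shut section, and pushed back with 12–17 N.
- **Last pictures:** the top view shows all four sections lit evenly, with thin creases. In both views the box sits at the same pixels as before, and no orange seal shows on the sides I could see. The arm hid part of the lid's back and right in the side view, so those two sections rest on the press readings and the top view.
- **Other things on the counter:** I saw no disturbance. I compared the bell's position by pixel and checked the rest only by eye. At hand-in the gripper was clear of everything, at about 234 mm.
- **Off-target moves:** one move overshot the right pad by about 7 mm while above the lid, and I corrected it before pressing. The tool was tilted by about 1° through the presses because the arm sags slightly when it holds still.
- **Not settled:** I did not establish whether the right section was already shut at the start. I pressed it the same way as the others.

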